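# Open the deep-lidded tea tin in its sloping stand

### The job

The tea tin stands in a sloping wooden stand, and its deep lid fits so tightly that the whole tin would come up with it. First push the stand's slide fully home, so that it moves the tin's foot in under the lip at the stand's high end and holds the tin down; then draw the lid straight off along the leaning tin and stand it, open side down, wholly on the chopping board: set it down, do not drop it. Leave the tin held in its stand with the slide home, and leave the mug and the lidded jar where they are.

Things in the scene. Friction and masses are not known exactly. Their poses are not given: they have to be found in the camera images.
- stand: Fixed wooden stand, 196 mm long (x) x 106 wide (y) x 120 high. Origin on the worktop; x horizontal, to its high end (its rear), which points to the robot's left (+y) give or take 20 degrees. Its deck slopes up to the rear at 25 degrees, 74 mm above the origin. A rear lip, top 15 mm over the deck, holds the tin's foot once pushed there; at the low front end the slide runs between cheeks 14 mm high.
- tin: Tin base, loose on the deck, axis leaning 25 degrees to the low front. Origin: centre of the foot's underside; x up the slope to the rear, y level, z along the tin's axis. Foot plate 108 (x) x 66 (y) x 6 mm, on it an open box 68 x 54 mm up to z = 92 mm. About 0.3 kg. Sprung leaves at z = 72 mm on its front and rear faces press on the lid: drawing it off takes 7 to 14 N until it is past them.
- tin_foot (a point): The point of the tin at the centre of the foot's underside (same as tin).
- seat (a point): Fixed point of the stand on the deck, 74 mm above its origin; axes as the tin's: x up the slope, z square to the deck. tin_foot lies here when the slide is home and the tin is held; at the start tin_foot is at x = -14 mm.
- lid: Steel lid, a box open below, 76 (x) x 62 (y) x 80 mm (z), walls 2.5 mm, 0.12 kg. Origin: centre of its open mouth, z to its closed top. It starts on the tin, axes along the tin's, origin at z = 16 mm in the tin's frame, top at 96 mm, overlapping the base by 76 mm with 1.5 mm play a side: it is off after 76 mm along the tin's z. Grip it across its 62 mm (y).
- gate (a joint): Slide at the stand's low front end, in m: 0 withdrawn, 0.029 fully home (end stop); starts at 0 to 0.003. It moves along the tin's x (up the slope). Its plate first covers the front 10 mm of the tin's foot, then its block pushes the tin about 14 mm up the slope, the foot's rear 12 mm going under the rear lip. It takes about 4 N alone, up to 13 N with the tin, and stays where it is left.
- gate_tab (a point): Centre of the slide's black thumb tab: 12 mm thick along the slope, 34 mm wide (y), 30 mm tall, square to the deck, from 13 to 43 mm above it. In the seat's frame it is at x = -113 mm when withdrawn, -84 mm when home. It can be pushed from the front.
- board: Wooden chopping board, fixed, 220 (x) x 320 (y) x 22 mm, lying flat; origin at the centre of its underside, so the top is at z = 22 mm.
- mug: White mug, 77 x 109 x 98 mm, a bystander on the other side of the stand from the board; origin at the centre of its underside.
- canister: Pale stoneware jar with a wooden lid, 72 mm across and 107 mm tall, a bystander beyond the stand; origin at the centre of its underside.
Mind the look-alikes: they are no part of the job. What is shaped like the lid but turquoise or yellow is not meant.

How it is judged:
By the outcome, as a careful person would: the job done as asked, in the order asked, and still so for the second after the job is handed in, with the robot touching nothing.
It also fails if it takes over 51 s, if anything falls off the work surface, if the arm or the gripper's body presses on something with over 40 N, if the wrist force passes 120 N, or if a joint passes its speed limit or range.

### The arm

A 6-joint arm with a two-finger parallel gripper is mounted at the origin on a cart in front of the work surface, level with it; the furniture and walls round the work are solid. World frame = base frame: x ahead of the robot, y to its left, z up, the work surface at z = 0. Lengths are in m, angles in degrees, forces in N, time in s.
With the tool pointing down it reaches from about 0.35 to 0.95 m from the base axis. Payload 17.4 kg.
Tool frame: the origin (TCP) lies midway between the tips of the shut fingers; the grasp point (between the pads) lies 19 mm behind it; z points along the fingers, y is the line along which they close (so a half turn about z gives the same grasp; the last joint's range is limited). The gripper opens to 93 mm and grips with 3 to 60 N. Pads are 15 mm wide; open, the fingers measure 128 mm over their backs; the gripper's body (75 mm by 188 mm) begins 65 mm behind the grasp point.
Start: joints at [-74.645, 6.646, 82.598, -0, 90.757, -2.166], TCP at [0.203, -0.644, 0.219] pointing down, gripper open.
Joint ranges: [-162.19, 162.19], [-47.58, 125.68], [4.15, 143.07], [-65.23, 245.23], [0.69, 171.88], [-170.13, 170.13]. Speed limits (degrees/s): [108.29, 108.29, 127.2, 180, 180, 180].

### API

Orientations are given as [roll, pitch, yaw] about the fixed x, y, z axes, in that order (R = Rz(yaw) Ry(pitch) Rx(roll)).
In Python, from bench import manip gives the robot as it stands.
- The arm moves only by the shell command python3 -m crank 'ROWS' [OPENING] [FORCE]. ROWS is a JSON object whose one key "series" holds a list of rows, each an object of numbers: "x", "y", "z": the shift along the tool's x, y, z in units of 30 mm (1.0 is 30 mm); "turn": the turn about the tool's z in units of 6 degrees (1.0 is 6 degrees). In form: {"series": [{"x": .., "y": .., "z": .., "turn": ..}, ...]}. A call has 1 to 10 rows; each row shifts and turns the commanded pose from where the row before left it, along the tool's axes as they then stand; what a row does not reach is not made up. A row lasts 1/12 s, in which the tool goes at most 41.7 mm and 7.16 degrees, less where a joint would pass 70% of its speed; a pose out of reach is approached as far as the arm can. A call is refused whole if a number of a shift passes 1 or a number of a turn 1, either way. A call with a gripper value outside its range is refused whole. OPENING is the finger opening in mm, from 0 to 93, set as the call begins (- or left out, the last holds). The fingers move at their own pace and stop on an object; FORCE is the grip in N (left out, the last holds). Time passes only in rows, so rows that do not move let the fingers close. It gives the time, the measured TCP pose, the force, the opening and the grip force at its end, in the units of the state.
- manip.read_state(): the state, without advancing time (a new reading comes with each control period).
- manip.camera(name): name is "scene" or "top"; returns (picture, depth): 420x560x3 uint8, red, green, blue; 420x560 float32, m along the optical axis (not along the pixel's ray), 0 where there is no reading.
- manip.camera_params(name): a dict with "fx", "fy", "cx", "cy" (pixels), "world_from_camera" (4x4, takes a point from camera to world coordinates). Camera axes: x right, y down, z forward; pixel columns grow to the right and rows downward; lengths in m; the calibration is good to about 2 mm. A picture is of the moment at which its call begins. camera_params takes no time and is no camera call.
- manip.hand_in(): hands the job in; it is judged then, once.
The state is a dict: "time": time; "joint_pos": joint angles; "qd": joint speeds; "joint_torque": joint torques, N m; "tcp_pos": TCP position; "ee_rot": TCP orientation; "wrist_force": force on the tool from outside, world axes, zero at the start; "moment": the same for the moment, N m; "finger_gap": finger opening in m; "grasp_force": force on a finger pad.
Only numpy, scipy, OpenCV 4.12 (cv2) and the standard library are available. Lean on these libraries where they do the work, as an engineer would, in place of code of your own. Each camera call takes 0.05 s, during which the arm holds its last target. There are 200 camera calls.

## Working session

There is one attempt and no reset: what is moved stays moved. The work goes in short steps, Python scripts to look and compute and a shell command to move; the robot and the scene stay as the last step left them, time stands still between calls to the robot, and variables do not carry over. Pictures are saved under pics/ and viewed, at most 10 in all, crops included, and the job is handed in when it is done.

```bash
ls; mkdir -p pics; python3 - <<'E'
from bench import manip
import cv2,numpy as np
for n in("scene","top"):
    p,d=manip.camera(n); np.savez(f"{n}0.npz",p=p,d=d)
    cv2.imwrite(f"pics/{n}0.png",p[:,:,::-1])
    k=manip.camera_params(n); print(n,k["fx"],k["fy"],k["cx"],k["cy"]);print(np.round(k["world_from_camera"],4))
s=manip.read_state();print(s["tcp_pos"],s["ee_rot"],s["time"])
E
```

```text
pics
scene 514.4521719039718 514.4521719039718 276.05410152815136 209.76590093761172
[[-0.7012 -0.4127  0.5815 -0.273 ]
 [-0.713   0.3983 -0.5771  0.8074]
 [ 0.0066 -0.8192 -0.5735  0.8889]
 [ 0.      0.      0.      1.    ]]
top 444.50716967612556 444.50716967612556 280.1862322499741 215.0193016113849
[[-0.0259 -0.9874  0.1564  0.4014]
 [-0.9996  0.024  -0.0141  0.0276]
 [ 0.0102 -0.1567 -0.9876  1.0635]
 [ 0.      0.      0.      1.    ]]
[ 0.20314236 -0.64352353  0.21798691] [-1.79940540e+02  7.53608445e-04  1.75211896e+01] 0.1
```

View pics/scene0.png

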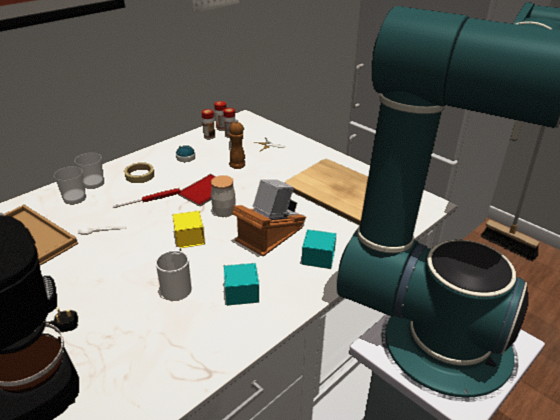

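View pics/top0.png

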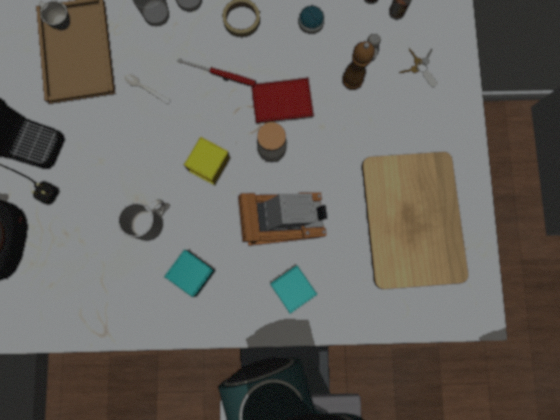

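The real lid is the grey box leaning on the wooden stand: top (290,210), scene (271,198). The turquoise boxes at top (190,273) and (293,289) and the yellow one at (207,160) are look-alikes, being the wrong colour and not on the stand. The stand's high end is at top (248,218) and the black tab at (322,212). The board is at (415,220), the mug at (142,220) and the jar at (271,138). I'll confirm with a crop and measure.

```bash
cat > h.py <<'E'
import numpy as np,cv2
from bench import manip
def pts(n,d):
    k=manip.camera_params(n);v,u=np.mgrid[:d.shape[0],:d.shape[1]]
    c=np.stack([(u-k["cx"])/k["fx"]*d,(v-k["cy"])/k["fy"]*d,d,np.ones_like(d)],-1)
    return (c@np.array(k["world_from_camera"]).T)[...,:3]
def plane(P):
    c=np.median(P,0)
    for _ in range(6):
        n=np.linalg.svd(P-c,full_matrices=False)[2][2]; r=abs((P-c)@n); P=P[r<max(.003,0)] if (r<.003).sum()>30 else P[r<np.percentile(r,80)]; c=P.mean(0)
    return c,n*np.sign(n[2]),P
E
python3 - <<'E'
from h import *
D={n:np.load(n+"0.npz") for n in("scene","top")}
a=D["top"]["p"][165:265,225:345];b=D["scene"]["p"][165:265,215:335]
cv2.imwrite("pics/crop0.png",np.hstack([cv2.resize(x,(400,333),interpolation=2) for x in(a,b)])[:,:,::-1])
for n in D:
    p,d=D[n]["p"],D[n]["d"];X=pts(n,d);hsv=cv2.cvtColor(p,cv2.COLOR_RGB2HSV)
    print(n,"table z",np.median(X[...,2][(d>0)&(abs(X[...,2])<.02)]))
    box=np.zeros(d.shape,bool)
    if n=="top": box[180:245,235:332]=1
    else: box[170:250,225:310]=1
    g=box&(hsv[...,1]<60)&(X[...,2]>.13)&(d>0)
    c,nn,P=plane(X[g]);print(" lid top",len(P),c,nn,"tilt",np.degrees(np.arccos(nn[2])),"dir",np.degrees(np.arctan2(nn[1],nn[0])))
    # basis: z=nn,y level
    y=np.cross([0,0,1],-nn*[1,1,0]);y/=np.linalg.norm(y);x=np.cross(y,nn)
    q=np.c_[(P-c)@x,(P-c)@y].astype(np.float32); r=cv2.minAreaRect(q*1000);print(" rect",r,"x",x)
    print(" centre",c+x*r[0][0]/1e3+y*r[0][1]/1e3)
    bk=box&(p.max(2)<50)&(d>0)&(X[...,2]>.02)
    v,u=np.nonzero(bk);
    if len(u):print(" tab px",u.mean(),v.mean(),len(u),"pts med",np.median(X[bk],0),"min",X[bk].min(0),"max",X[bk].max(0))
    if n=="top":
        m=(hsv[...,1]>60)&(d>0)&(abs(X[...,2]-.022)<.01);m[:,:350]=0;m[:140]=0;m[300:]=0
        m=m.astype(np.uint8);cc=max(cv2.findContours(m,0,1)[0],key=cv2.contourArea)[:,0]
        Q=X[cc[:,1],cc[:,0],:2].astype(np.float32);print(" board",cv2.minAreaRect(Q),np.median(X[...,2][m>0]))
        w=box&(hsv[...,1]>100)&(X[...,2]>.03)&(d>0);Q=X[w][:,:2].astype(np.float32);print(" stand",cv2.minAreaRect(Q),X[w][:,2].max())
        h=(X[...,2]>.05)&(d>0);
        for nm,(r0,r1,c0,c1) in dict(mug=(190,250,110,175),jar=(110,170,245,300)).items():
            print(nm,np.round(np.r_[X[r0:r1,c0:c1][h[r0:r1,c0:c1]].min(0),X[r0:r1,c0:c1][h[r0:r1,c0:c1]].max(0)],3))
E
```

```text
scene table z 0.00016423768921858262
 lid top 109 [ 0.54758953 -0.00066803  0.15121985] [-0.16339342  0.03114357  0.9860693 ] tilt 9.57479607827617 dir 169.20859020221053
 rect ((9.022812843322754, -3.9234046936035156), (64.51273345947266, 65.18988800048828), 15.132647514343262) x [ 0.96863099 -0.18462574  0.166335  ]
 centre [ 0.55559471 -0.0061879   0.15272066]
 tab px 282.29824561403507 213.51754385964912 114 pts med [ 0.55131923 -0.07245304  0.05375788] min [ 0.40379592 -0.08742069  0.0205923 ] max [0.59786916 0.09284223 0.14239452]
top table z -0.00030541511124693166
 lid top 305 [ 0.55953349 -0.02624289  0.15236585] [-0.02774401 -0.22289762  0.97444698] tilt 12.980394413009096 dir -97.09510124109525
 rect ((10.228912353515625, 2.3909339904785156), (69.75614166259766, 61.907752990722656), 11.63312816619873) x [0.12036041 0.96698516 0.22461763]
 centre [ 0.55839202 -0.01605636  0.15466344]
 tab px 290.9822695035461 218.02482269503545 282 pts med [ 0.55246517 -0.00720397  0.09119534] min [ 0.49726719 -0.08909394  0.04363472] max [0.58149847 0.07491708 0.15061593]
 board ((0.5513335466384888, -0.3056413531303406), (0.31714707612991333, 0.21941442787647247), 2.7473366260528564) 0.0203660670537662
 stand ((0.5556294322013855, 0.007993079721927643), (0.10497161746025085, 0.1845560520887375), 5.140224456787109) 0.12320624844367645
mug [0.513 0.276 0.05  0.601 0.37  0.101]
jar [ 0.697 -0.007  0.051  0.764  0.063  0.112]
```

View pics/crop0.png

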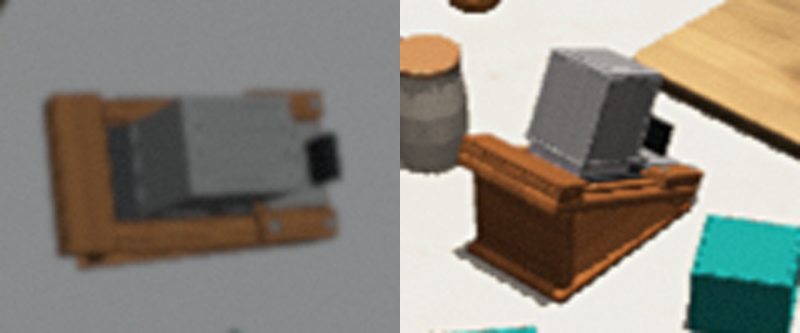

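The crop confirms the grey lid on the stand, with its top face at top pixels of about (280..317, 194..226) and the tab at (322,212). The depth is noisy, so I'll cast rays from contours onto the known heights.

```bash
cat >> h.py <<'E'
def cast(n,uv,z):
    k=manip.camera_params(n);T=np.array(k["world_from_camera"]);uv=np.atleast_2d(uv).astype(float)
    r=np.c_[(uv[:,0]-k["cx"])/k["fx"],(uv[:,1]-k["cy"])/k["fy"],np.ones(len(uv))]@T[:3,:3].T
    return T[:3,3]+r*((np.asarray(z)-T[2,3])/r[:,2])[:,None]
E
python3 - <<'E'
from h import *
p=np.load("top0.npz")["p"];hsv=cv2.cvtColor(p,cv2.COLOR_RGB2HSV);V=cv2.cvtColor(p,6+1) 
print(V[190:230:4,252:332:3]); print(hsv[190:230:4,252:332:3,1])
bl=np.zeros(V.shape,np.uint8);bl[195:230,308:335]=(V[195:230,308:335]<38)
c=max(cv2.findContours(bl,0,1)[0],key=cv2.contourArea);r=cv2.minAreaRect(c);print("tab",r,cast("top",r[0],.065*np.ones(1)))
w=np.zeros(V.shape,np.uint8);w[175:260,230:335]=(hsv[175:260,230:335,1]>90)
c=max(cv2.findContours(w,0,1)[0],key=cv2.contourArea);h=cv2.convexHull(c)
print("hull",cv2.approxPolyDP(h,2,True)[:,0].tolist())
E
```

```text
[[137 137 138 136 138 138 136 137 137 138 137 137 137 137 138 136 134 135
  133 135 136 134 134 136 136 136 136]
 [ 82  99 112 101  98  99 100 102 101 104 114 112 113 111 113 110 103  99
  103 100  90  83  92 114 138 136 137]
 [ 80  72  78  80  79  78  77  65  62  83 105 104 100 101 101 102  99 101
  101 106  86  76  79 100 136 140 136]
 [ 79  68  61  55  68  61  62  60  62  74 103  97 103 102 102 102 102 102
  102 100 103  95  98 116 138 136 138]
 [ 81  75  50  45  67  63  59  61  60  68 103 106 101 101 102 103 101 102
  102 104  99 101  72  42  47 129 140]
 [ 80  76  45  45  55  64  65  62  61  66 100  98 101 103 101 101 103 103
  103 102 102  90  19  20  26 125 137]
 [ 78  81  56  46  55  69  62  60  65  62  96 102 100 101 102 102 100 101
  101 104 106  98  31  22  24 102 138]
 [ 79  77  54  49  49  60  62  62  60  61  94 102 104  99  99  98 100 100
  104 105 104 100  47  21  52 106 138]
 [ 77  79  61  46  49  75  60  62  59  59  80  94  93  90  85  80  80  81
   78  81  89  98 101 101 134 138 137]
 [ 77  80  70  48  48  63  62  58  49  41  38  40  36  39  40  45  45  62
   89  95
[... 683 characters left out ...]
   3  36  24  27   4   6]
 [158 148  63  27  18   4   4   8   8   4   0   5   3   3   7   3   3   5
    3   2   5   5  16  32  59   7   9]
 [151 156  92  15  10  13   4   8  13   0   3   3   2   5   3   5   5   3
    2   2   2   5   5  35   5   9   6]
 [153 155 111  16  15   3   4   8   9   4   6   5   3   0   3   3   9   0
    3   6   6   5   3   3   6   4   9]
 [153 151 133  16  16   4   8   4   5   6  13   6  28   6   6   6  47 121
   14  18  21  24  30  30  21   4   6]]
tab ((321.1153564453125, 212.576904296875), (12.159200668334961, 7.452413558959961), 78.69007110595703) [[ 0.56289849 -0.0801316   0.065     ]]
hull [[239, 196], [274, 195], [322, 227], [324, 235], [249, 244], [243, 240]]
```

```bash
python3 - <<'E'
from h import *
a=np.load("top0.npz")["p"][183:253,232:332]
cv2.imwrite("pics/crop1.png",cv2.convertScaleAbs(cv2.resize(a,(800,560),interpolation=cv2.INTER_CUBIC)[:,:,::-1],alpha=1.5))
E
```

```text
(no output)
```

View pics/crop1.png

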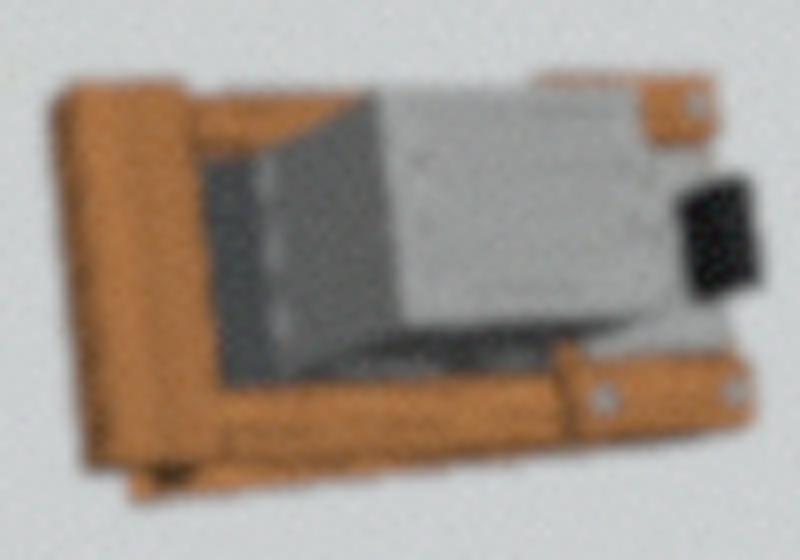

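```bash
python3 - <<'E'
from h import *
f=lambda q:np.array(q)/8.+[231.56,182.56]
for nm,q,z in [("bar rear",[(60,95),(88,465)],[.12,.12]),("lid rear",[(378,95),(405,325)],[.171,.171]),("lid front",[(640,95),(672,308)],[.139,.139]),("tab top rear",[(680,205),(697,300)],[.066,.066]),("tab top front",[(748,178),(760,288)],[.063,.063]),("cheek front",[(715,80),(755,422)],[.042,.042])]:
    P=cast("top",f(q),z);d=P[0]-P[1];print(nm,np.round(P.mean(0),4),"len",round(np.linalg.norm(d)*1e3,1),"yaw",round(90+np.degrees(np.arctan2(d[1],d[0])),1))
    
S=lambda sx,seatz:0
E
```

```text
bar rear [0.5478 0.0987 0.12  ] len 100.8 yaw 93.6
lid rear [0.5557 0.0138 0.171 ] len 59.8 yaw 95.1
lid front [ 0.5618 -0.0566  0.139 ] len 57.6 yaw 96.3
tab top rear [ 0.5594 -0.0719  0.066 ] len 27.7 yaw 97.8
tab top front [ 0.5651 -0.0912  0.063 ] len 32.0 yaw 93.7
cheek front [ 0.5637 -0.0879  0.042 ] len 101.4 yaw 94.2
```

```bash
python3 -m crank '{"series":[{"turn":-1},{"turn":-1},{"turn":-1},{"turn":-1},{"turn":-1},{"turn":-1},{"turn":-1},{"turn":-1},{"turn":-1},{"turn":-1}]}' 0 20
python3 -m crank '{"series":[{"turn":-1},{"turn":-1},{"turn":-0.92},{},{}]}'
cat >> h.py <<'E'
U=np.array([np.cos(np.radians(95)),np.sin(np.radians(95)),0]);W=np.array([U[1],-U[0],0]) # stand x ; tool y dir
O=np.array([.554,.032,0])
def go(stand):  # target TCP in stand coords (s, y_tool, z) m -> units along tool axes
    s=manip.read_state();t=O+U*stand[0]+W*stand[1]+[0,0,stand[2]]
    d=t-s["tcp_pos"];yw=np.radians(s["ee_rot"][2])
    x=np.array([np.cos(yw),np.sin(yw),0]);y=np.array([x[1],-x[0],0])
    print("target",np.round(t,4),"units x,y,z",np.round([d@x/.03,d@y/.03,-d[2]/.03],3),"turn",round((s["ee_rot"][2]-95)/6,3))
    p=s["tcp_pos"]-O;print("now stand",np.round([p@U,p@W,p[2]],4),"F",np.round([s["wrist_force"]@U,s["wrist_force"]@W,s["wrist_force"][2]],1),"t",s["time"],"gap",s["finger_gap"],s["grasp_force"],"J",np.round(s["joint_pos"],0))
E
python3 -c "from h import *;go([-.156,0,.11])"
```

```text
target [ 0.5676 -0.1234  0.11  ] units x,y,z [ 16.804 -12.875   3.6  ] turn -12.913
now stand [-0.6424 -0.4084  0.218 ] F [-1.3 -0.2 -0.1] t 0.1 gap 0.09294938925849365 0.0 J [-75.   7.  83.  -0.  91.  -2.]invalid input at $.series[0]: expected keys x, y, z, turn
invalid input at $.series[0]: expected keys x, y, z, turn
```

```bash
python3 -m crank '{"series":[{"x":0,"y":0,"z":0,"turn":-1},{"x":0,"y":0,"z":0,"turn":-1},{"x":0,"y":0,"z":0,"turn":-1},{"x":0,"y":0,"z":0,"turn":-1},{"x":0,"y":0,"z":0,"turn":-1},{"x":0,"y":0,"z":0,"turn":-1},{"x":0,"y":0,"z":0,"turn":-1},{"x":0,"y":0,"z":0,"turn":-1},{"x":0,"y":0,"z":0,"turn":-1},{"x":0,"y":0,"z":0,"turn":-1}]}' 0 20
python3 -m crank '{"series":[{"x":0,"y":0,"z":0,"turn":-1},{"x":0,"y":0,"z":0,"turn":-1},{"x":0,"y":0,"z":0,"turn":-0.92},{"x":0,"y":0,"z":0,"turn":0},{"x":0,"y":0,"z":0,"turn":0}]}'
python3 -c "from h import *;go([-.156,0,.11])"
```

```text
time: 0.93
tcp_pos: [0.2032, -0.6436, 0.2182]
ee_rot: [-180.0, -0.0, 77.8]
wrist_force: [-0.1, -0.4, -0.1]
finger_gap: 0.0307
grasp_force: 0.0
time: 1.35
tcp_pos: [0.2032, -0.6436, 0.2183]
ee_rot: [-180.0, -0.0, 94.9]
wrist_force: [-0.6, -0.2, 0.5]
finger_gap: 0.0012
grasp_force: 0.0
target [ 0.5676 -0.1234  0.11  ] units x,y,z [16.248 13.574  3.611] turn -0.022
now stand [-0.6425 -0.4084  0.2183] F [-0.1 -0.6  0.5] t 1.35 gap 0.0012036540045776477 0.0 J [-75.   7.  83.  -0.  91. -80.]
```

```bash
python3 -m crank '{"series":[{"x":0.4,"y":0.4,"z":0,"turn":0},{"x":0.8,"y":0.7,"z":0,"turn":0},{"x":0.8,"y":0.7,"z":0,"turn":0},{"x":0.8,"y":0.7,"z":0,"turn":0},{"x":0.8,"y":0.7,"z":0,"turn":0},{"x":0.8,"y":0.7,"z":0,"turn":0},{"x":0.8,"y":0.7,"z":0,"turn":0},{"x":0.8,"y":0.7,"z":0,"turn":0},{"x":0.8,"y":0.7,"z":0,"turn":0},{"x":0.8,"y":0.7,"z":0,"turn":0}]}' >/dev/null
python3 -m crank '{"series":[{"x":0.8,"y":0.7,"z":0.4,"turn":0},{"x":0.8,"y":0.7,"z":0.4,"turn":0},{"x":0.8,"y":0.7,"z":0.4,"turn":0},{"x":0.8,"y":0.7,"z":0.4,"turn":0},{"x":0.8,"y":0.7,"z":0.4,"turn":0},{"x":0.8,"y":0.7,"z":0.4,"turn":0},{"x":0.8,"y":0.7,"z":0.4,"turn":0},{"x":0.8,"y":0.7,"z":0.4,"turn":0},{"x":0.8,"y":0.6,"z":0.2,"turn":0},{"x":0.8,"y":0.6,"z":0.2,"turn":0}]}' >/dev/null
python3 -m crank '{"series":[{"x":0.4,"y":0,"z":0,"turn":0},{"x":0.3,"y":0,"z":0,"turn":0},{"x":0,"y":0,"z":0,"turn":0},{"x":0,"y":0,"z":0,"turn":0}]}'
python3 -c "from h import *;go([-.156,0,.058])"
```

```text
time: 3.35
tcp_pos: [0.5633, -0.1212, 0.1112]
ee_rot: [180.0, 0.0, 95.0]
wrist_force: [-0.7, 0.0, 0.4]
finger_gap: 0.0005
grasp_force: 0.0
target [ 0.5676 -0.1234  0.058 ] units x,y,z [-0.086  0.135  1.773] turn 0.001
now stand [-0.1534 -0.0041  0.1112] F [ 0.1 -0.7  0.4] t 3.35 gap 0.0005347648278952995 0.0 J [-15.  -3. 102.  -0.  80. -20.]
```

```bash
python3 -m crank '{"series":[{"x":0,"y":0.14,"z":0.6,"turn":0},{"x":0,"y":0,"z":0.6,"turn":0},{"x":0,"y":0,"z":0.57,"turn":0},{"x":0.3,"y":0,"z":0,"turn":0},{"x":0.2,"y":0,"z":0,"turn":0},{"x":0,"y":0,"z":0,"turn":0},{"x":0,"y":0,"z":0,"turn":0}]}'
python3 - <<'E'
from h import *
go([-.134,0,.058])
a=manip.camera("top")[0][170:270,225:345];b=manip.camera("scene")[0][165:265,235:355]
cv2.imwrite("pics/pre.png",np.hstack([cv2.resize(x,(400,333),interpolation=2) for x in(a,b)])[:,:,::-1])
E
```

```text
time: 3.93
tcp_pos: [0.5671, -0.1057, 0.0592]
ee_rot: [179.9, 0.0, 95.1]
wrist_force: [-0.1, -0.5, 0.4]
finger_gap: 0.0006
grasp_force: 0.0
target [ 0.5657 -0.1015  0.058 ] units x,y,z [ 0.144 -0.033  0.039] turn 0.008
now stand [-0.1383  0.001   0.0592] F [-0.5 -0.1  0.4] t 3.9333 gap 0.0006099043419649147 0.0 J [-13.  -0. 105.  -0.  75. -18.]
```

View pics/pre.png

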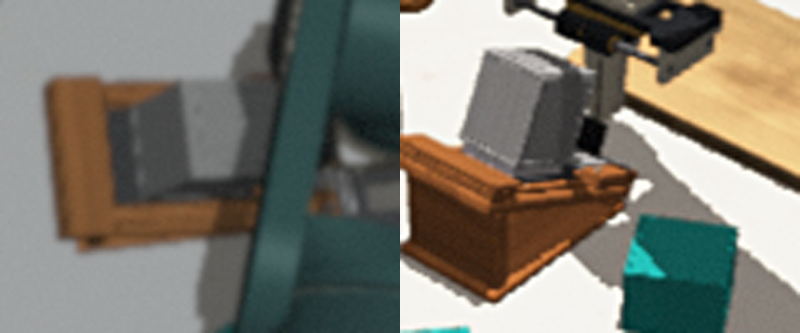

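The fingers stand just in front of the tab (scene crop: tab (592,137), fingers (600,95)), with the lid clear of the gripper body. Pushing up the slope.

```bash
python3 -m crank '{"series":[{"x":0.1,"y":-0.03,"z":0.04,"turn":0},{"x":0.1,"y":0,"z":0,"turn":0},{"x":0.1,"y":0,"z":-0.046,"turn":0},{"x":0.1,"y":0,"z":-0.046,"turn":0},{"x":0.1,"y":0,"z":-0.046,"turn":0},{"x":0,"y":0,"z":0,"turn":0}]}'
python3 -c "from h import *;go([-.107,0,.070])"
python3 -m crank '{"series":[{"x":0.07,"y":0,"z":-0.033,"turn":0},{"x":0.07,"y":0,"z":-0.033,"turn":0},{"x":0.07,"y":0,"z":-0.033,"turn":0},{"x":0.07,"y":0,"z":-0.033,"turn":0},{"x":0,"y":0,"z":0,"turn":0}]}'
python3 -c "from h import *;go([-.107,0,.070])"
```

```text
time: 4.53
tcp_pos: [0.5647, -0.0911, 0.0614]
ee_rot: [179.9, 0.1, 95.0]
wrist_force: [0.2, -3.3, 2.5]
finger_gap: 0.0002
grasp_force: 1.9
target [ 0.5633 -0.0746  0.07  ] units x,y,z [ 0.551  0.002 -0.285] turn 0.006
now stand [-1.235e-01 -1.000e-04  6.140e-02] F [-3.3 -0.1  2.5] t 4.5333 gap 0.0001933507902583341 1.87770439311862 J [-12.  -1. 106.  -0.  75. -17.]
time: 4.95
tcp_pos: [0.5639, -0.0831, 0.0652]
ee_rot: [179.9, 0.1, 95.0]
wrist_force: [1.0, -7.1, 2.3]
finger_gap: 0.0005
grasp_force: 3.4
target [ 0.5633 -0.0746  0.07  ] units x,y,z [ 0.283  0.004 -0.161] turn 0.005
now stand [-1.155e-01 -1.000e-04  6.520e-02] F [-7.2  0.4  2.3] t 4.95 gap 0.0004945987910811178 3.4459862485527992 J [-11.  -2. 106.  -0.  76. -16.]
```

```bash
python3 -m crank '{"series":[{"x":0.06,"y":0,"z":-0.03,"turn":0},{"x":0.06,"y":0,"z":-0.03,"turn":0},{"x":0.06,"y":0,"z":-0.03,"turn":0},{"x":0,"y":0,"z":0,"turn":0}]}'
python3 -c "from h import *;go([-.107,0,.070])"
python3 -m crank '{"series":[{"x":0.04,"y":0,"z":-0.02,"turn":0},{"x":0.04,"y":0,"z":-0.02,"turn":0},{"x":0,"y":0,"z":0,"turn":0}]}'
python3 -c "from h import *;go([-.107,0,.070])"
```

```text
time: 5.28
tcp_pos: [0.5635, -0.0777, 0.0677]
ee_rot: [179.9, 0.1, 95.0]
wrist_force: [2.1, -6.8, 2.3]
finger_gap: 0.0008
grasp_force: 3.5
target [ 0.5633 -0.0746  0.07  ] units x,y,z [ 0.103  0.004 -0.075] turn 0.005
now stand [-1.101e-01 -1.000e-04  6.770e-02] F [-7.   1.5  2.3] t 5.2833 gap 0.000756769650688051 3.4517441410571337 J [-10.  -2. 106.  -0.  76. -15.]
time: 5.53
tcp_pos: [0.5632, -0.0772, 0.0682]
ee_rot: [180.0, 0.3, 95.0]
wrist_force: [6.5, -22.5, -7.9]
finger_gap: 0.0004
grasp_force: 11.7
target [ 0.5633 -0.0746  0.07  ] units x,y,z [ 0.085  0.01  -0.06 ] turn 0.0
now stand [-0.1095 -0.0003  0.0682] F [-23.    4.5  -7.9] t 5.5333 gap 0.0003738954692817977 11.674919463694096 J [-10.  -2. 106.  -0.  76. -15.]
```

The slide moved at about 7 N, then the force jumped to 23 N: it's at the end stop. Backing off, rising and looking.

```bash
python3 -m crank '{"series":[{"x":-0.3,"y":0,"z":0,"turn":0},{"x":-0.8,"y":0,"z":0,"turn":0},{"x":-0.5,"y":0,"z":-0.6,"turn":0},{"x":0,"y":0,"z":-1,"turn":0},{"x":0,"y":0,"z":-1,"turn":0},{"x":0,"y":0,"z":-1,"turn":0},{"x":0,"y":0,"z":-1,"turn":0},{"x":0,"y":0,"z":-1,"turn":0},{"x":0,"y":0,"z":-0.5,"turn":0},{"x":0,"y":0,"z":0,"turn":0}]}' 93
python3 - <<'E'
from h import *
go([-.0237,0,.19])
p,d=manip.camera("scene");np.savez("scene1.npz",p=p,d=d);b=p[150:260,205:355]
cv2.imwrite("pics/home.png",cv2.resize(b,(750,550),interpolation=2)[:,:,::-1])
E
```

```text
time: 6.37
tcp_pos: [0.5679, -0.1226, 0.255]
ee_rot: [179.7, 0.1, 95.0]
wrist_force: [0.7, -0.4, 0.6]
finger_gap: 0.0622
grasp_force: 0.0
target [0.5561 0.0084 0.19  ] units x,y,z [ 4.386 -0.01   2.168] turn 0.008
now stand [-0.1553  0.0004  0.255 ] F [-0.5  0.6  0.6] t 6.3667 gap 0.06224483782948309 0.0 J [-15.  -6.  92.   0.  94. -20.]
```

View pics/home.png

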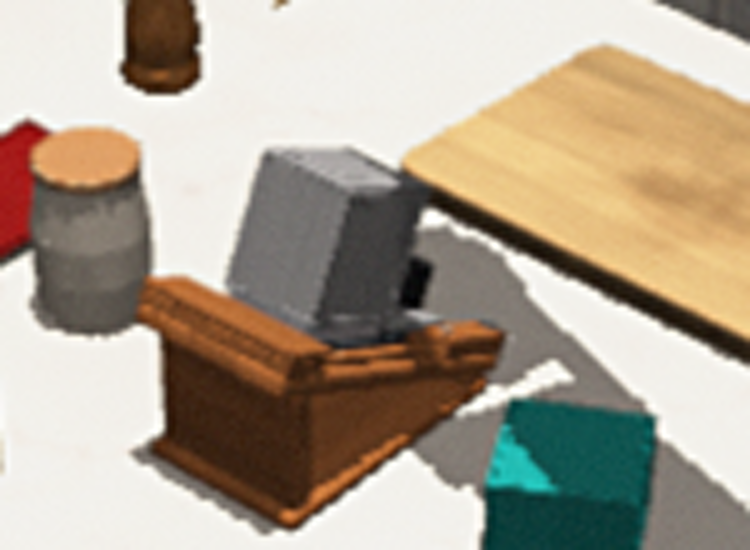

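```bash
python3 - <<'E'
from h import *
P=cast("scene",np.array([(268,150),(345,193)])/5+[204.6,149.6],[.177,.177]);m=P.mean(0)-O;d=P[0]-P[1]
print(P,"stand",m@U,m@W,"len",np.linalg.norm(d),"yaw",90+np.degrees(np.arctan2(d[1],d[0])))
E
```

```text
[[0.58018146 0.02769157 0.177     ]
 [0.52200048 0.02782104 0.177     ]] stand -0.003974007722980559 -0.0032678250107630313 len 0.058181122526382946 yaw 89.87250926265631
```

The slide tab is now close up against the lid, and the rear top edge of the lid is at s = −4 mm against −6 expected when home (−19 withdrawn). The tin is seated. Moving over the lid and down.

```bash
python3 -m crank '{"series":[{"x":0.5,"y":0,"z":0,"turn":0},{"x":0.8,"y":0,"z":0,"turn":0},{"x":0.9,"y":0,"z":0,"turn":0},{"x":0.9,"y":0,"z":0,"turn":0},{"x":0.8,"y":0,"z":0,"turn":0},{"x":0.5,"y":0,"z":0.3,"turn":0},{"x":0,"y":0,"z":0.8,"turn":0},{"x":0,"y":0,"z":0.6,"turn":0},{"x":0,"y":0,"z":0,"turn":0},{"x":0,"y":0,"z":0,"turn":0}]}' 93
python3 -c "from h import *;go([-.0237,0,.106])"
```

```text
time: 7.25
tcp_pos: [0.5546, 0.0096, 0.1985]
ee_rot: [-179.8, -0.0, 95.1]
wrist_force: [-0.1, -0.5, 0.7]
finger_gap: 0.0927
grasp_force: 0.0
target [0.5561 0.0084 0.106 ] units x,y,z [-0.043  0.045  3.084] turn 0.01
now stand [-0.0224 -0.0013  0.1985] F [-0.5 -0.1  0.7] t 7.25 gap 0.09267957926328291 0.0 J [-2. -8. 99.  0. 89. -7.]
```

```bash
python3 -m crank '{"series":[{"x":-0.04,"y":0,"z":0.5,"turn":0},{"x":0,"y":0,"z":0.6,"turn":0},{"x":0,"y":0,"z":0.6,"turn":0},{"x":0,"y":0,"z":0.6,"turn":0},{"x":0,"y":0,"z":0.5,"turn":0},{"x":0,"y":0,"z":0.28,"turn":0},{"x":0,"y":0,"z":0,"turn":0},{"x":0,"y":0,"z":0,"turn":0}]}'
python3 -m crank '{"series":[{"x":0,"y":0,"z":0,"turn":0},{"x":0,"y":0,"z":0,"turn":0},{"x":0,"y":0,"z":0,"turn":0},{"x":0,"y":0,"z":0,"turn":0},{"x":0,"y":0,"z":0,"turn":0},{"x":0,"y":0,"z":0,"turn":0},{"x":0,"y":0,"z":0,"turn":0},{"x":0,"y":0,"z":0,"turn":0}]}' 50 15
python3 -c "from h import *;go([-.0237,0,.106])"
```

```text
time: 7.92
tcp_pos: [0.5558, 0.0077, 0.1083]
ee_rot: [180.0, -0.0, 95.0]
wrist_force: [-0.0, -0.2, 0.2]
finger_gap: 0.0931
grasp_force: 0.0
time: 8.58
tcp_pos: [0.556, 0.0079, 0.1083]
ee_rot: [179.9, -0.0, 95.0]
wrist_force: [3.8, 0.3, 2.3]
finger_gap: 0.062
grasp_force: 15.0
target [0.5561 0.0084 0.106 ] units x,y,z [0.018 0.005 0.077] turn 0.007
now stand [-0.0242 -0.0002  0.1083] F [-0.1  3.8  2.3] t 8.5833 gap 0.06198913398075516 14.991205176338553 J [ -2.  -5. 105.   0.  80.  -7.]
```

Gripped at a gap of 62.0 mm, as expected. Drawing along the tin's axis.

```bash
python3 -m crank '{"series":[{"x":0,"y":0.03,"z":0,"turn":0},{"x":0,"y":0,"z":0,"turn":0},{"x":-0.028,"y":0,"z":-0.06,"turn":0},{"x":-0.056,"y":0,"z":-0.121,"turn":0},{"x":-0.085,"y":0,"z":-0.181,"turn":0},{"x":-0.085,"y":0,"z":-0.181,"turn":0},{"x":0,"y":0,"z":0,"turn":0}]}' 50 50
python3 -c "from h import *;go([-.0237,0,.106])"
python3 -m crank '{"series":[{"x":-0.085,"y":0,"z":-0.181,"turn":0},{"x":-0.085,"y":0,"z":-0.181,"turn":0},{"x":-0.085,"y":0,"z":-0.181,"turn":0},{"x":0,"y":0,"z":0,"turn":0}]}'
python3 -c "from h import *;go([-.0237,0,.106])
p=manip.camera('scene')[0];cv2.imwrite('pics/draw.png',cv2.resize(p[130:260,205:375],(765,585),interpolation=2)[:,:,::-1])"
```

```text
time: 9.17
tcp_pos: [0.5568, 0.0002, 0.1243]
ee_rot: [-179.9, -0.0, 95.0]
wrist_force: [-0.5, 2.1, -1.6]
finger_gap: 0.0615
grasp_force: 50.0
target [0.5561 0.0084 0.106 ] units x,y,z [ 0.273 -0.002  0.61 ] turn 0.007
now stand [-3.190e-02  1.000e-04  1.243e-01] F [ 2.1 -0.3 -1.6] t 9.1667 gap 0.06150756616190433 49.98005960136652 J [ -3.  -6. 104.   0.  82.  -8.]
time: 9.5
tcp_pos: [0.5577, -0.0075, 0.1408]
ee_rot: [-180.0, -0.0, 95.0]
wrist_force: [0.5, 2.1, -2.0]
finger_gap: 0.0613
grasp_force: 50.0
target [0.5561 0.0084 0.106 ] units x,y,z [ 0.532 -0.009  1.159] turn 0.006
now stand [-0.0397  0.0003  0.1408] F [ 2.   0.7 -2. ] t 9.5 gap 0.06131401699564425 49.980448968708515 J [ -3.  -6. 103.   0.  83.  -8.]
```

View pics/draw.png

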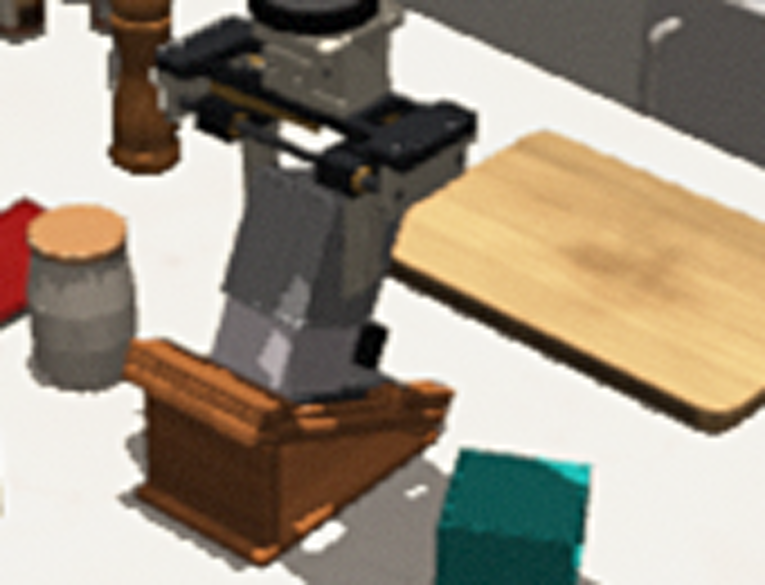

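The lid is sliding off and the tin stays seated (grey box exposed at crop (270,340), tab at (372,345)). Drawing on until it's clear.

```bash
python3 -m crank '{"series":[{"x":-0.085,"y":0,"z":-0.181,"turn":0},{"x":-0.085,"y":0,"z":-0.181,"turn":0},{"x":-0.085,"y":0,"z":-0.181,"turn":0},{"x":-0.085,"y":0,"z":-0.181,"turn":0},{"x":-0.085,"y":0,"z":-0.181,"turn":0},{"x":-0.085,"y":0,"z":-0.181,"turn":0},{"x":-0.085,"y":0,"z":-0.181,"turn":0},{"x":-0.085,"y":0,"z":-0.181,"turn":0},{"x":-0.085,"y":0,"z":-0.181,"turn":0},{"x":-0.085,"y":0,"z":-0.181,"turn":0}]}'
python3 -m crank '{"series":[{"x":-0.085,"y":0,"z":-0.181,"turn":0},{"x":-0.085,"y":0,"z":-0.3,"turn":0},{"x":-0.085,"y":0,"z":-0.5,"turn":0},{"x":0,"y":0,"z":-0.3,"turn":0},{"x":0,"y":0,"z":0,"turn":0},{"x":0,"y":0,"z":0,"turn":0}]}'
python3 - <<'E'
from h import *
go([-.33,.0,.18])
p=manip.camera('scene')[0];cv2.imwrite('pics/off.png',cv2.resize(p[100:260,205:375],(638,600),interpolation=2)[:,:,::-1])
E
```

```text
time: 10.38
tcp_pos: [0.5602, -0.0331, 0.1955]
ee_rot: [180.0, 0.0, 95.0]
wrist_force: [0.4, 0.4, -0.8]
finger_gap: 0.0619
grasp_force: 50.0
time: 10.88
tcp_pos: [0.561, -0.0404, 0.2341]
ee_rot: [179.9, 0.0, 95.0]
wrist_force: [-0.2, -0.3, -0.5]
finger_gap: 0.0616
grasp_force: 50.0
target [ 0.5828 -0.2967  0.18  ] units x,y,z [-8.577 -0.029  1.802] turn 0.006
now stand [-0.0727  0.0007  0.2341] F [-0.3 -0.3 -0.5] t 10.8833 gap 0.06157786193631485 49.98228136450052 J [ -7.  -8.  95.   0.  92. -12.]
```

View pics/off.png

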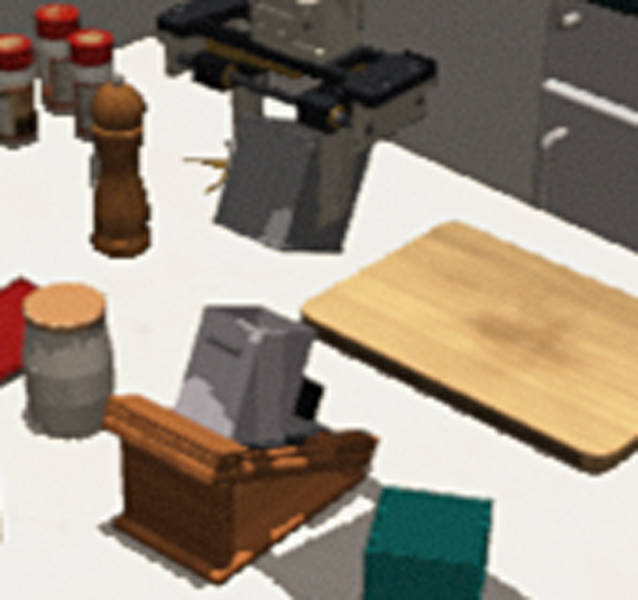

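The lid is clear and firmly held, still leaning, and the tin is held with the slide home. Moving over the board.

```bash
python3 -m crank '{"series":[{"x":-0.4,"y":0,"z":0,"turn":0},{"x":-0.8,"y":-0.1,"z":0,"turn":0},{"x":-1,"y":-0.15,"z":0,"turn":0},{"x":-1,"y":-0.15,"z":0,"turn":0},{"x":-1,"y":-0.15,"z":0,"turn":0},{"x":-1,"y":-0.15,"z":0,"turn":0},{"x":-1,"y":-0.15,"z":0,"turn":0},{"x":-1,"y":-0.1,"z":0,"turn":0},{"x":-0.9,"y":-0.07,"z":0.3,"turn":0},{"x":-0.5,"y":0,"z":0.6,"turn":0}]}' >/dev/null
python3 -m crank '{"series":[{"x":-0.4,"y":0,"z":0.8,"turn":0},{"x":0,"y":0,"z":0.8,"turn":0},{"x":0,"y":0,"z":0.8,"turn":0},{"x":0,"y":0,"z":0.7,"turn":0},{"x":0,"y":0,"z":0.5,"turn":0},{"x":0,"y":0,"z":0.3,"turn":0},{"x":0,"y":0,"z":0,"turn":0},{"x":0,"y":0,"z":0,"turn":0}]}'
python3 - <<'E'
from h import *
go([-.345,-.03,.060])
p,d=manip.camera('scene');np.savez("scene2.npz",p=p,d=d);cv2.imwrite('pics/over.png',cv2.resize(p[130:250,270:430],(800,600),interpolation=2)[:,:,::-1])
E
```

```text
time: 12.43
tcp_pos: [0.5541, -0.3122, 0.0897]
ee_rot: [180.0, 0.0, 95.0]
wrist_force: [0.8, -0.5, -1.3]
finger_gap: 0.0622
grasp_force: 50.0
target [ 0.5542 -0.3143  0.06  ] units x,y,z [-0.07  -0.004  0.99 ] turn 0.007
now stand [-0.3429 -0.0299  0.0897] F [-0.5  0.8 -1.3] t 12.4333 gap 0.0621927596377234 49.98224772512913 J [-32.   5.  96.  -0.  79. -37.]
```

View pics/over.png

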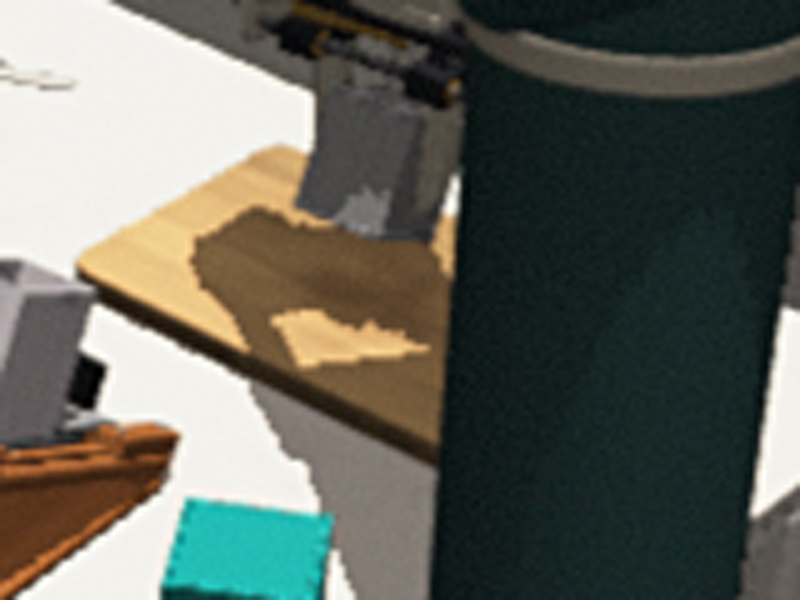

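The lid is held leaning above the middle of the board (crop (370,160)). Lowering to touch with a lighter grip.

```bash
python3 -m crank '{"series":[{"x":0,"y":0,"z":0.4,"turn":0},{"x":0,"y":0,"z":0.35,"turn":0},{"x":0,"y":0,"z":0.05,"turn":0},{"x":0,"y":0,"z":0,"turn":0}]}' 50 10
python3 -c "from h import *;go([-.345,-.03,.060])"
python3 -m crank '{"series":[{"x":0,"y":0,"z":0.1,"turn":0},{"x":0,"y":0,"z":0.1,"turn":0},{"x":0,"y":0,"z":0,"turn":0}]}'
python3 -c "from h import *;go([-.345,-.03,.060])"
```

```text
time: 12.82
tcp_pos: [0.5536, -0.3117, 0.0641]
ee_rot: [-179.9, -0.1, 95.0]
wrist_force: [-0.2, 0.4, -1.1]
finger_gap: 0.0623
grasp_force: 10.0
target [ 0.5542 -0.3143  0.06  ] units x,y,z [-0.088  0.013  0.135] turn 0.008
now stand [-0.3423 -0.0304  0.0641] F [ 0.4 -0.2 -1.1] t 12.8167 gap 0.06231983566426945 9.992293627001345 J [-32.   7.  97.   0.  76. -37.]
time: 13.07
tcp_pos: [0.5539, -0.3119, 0.0588]
ee_rot: [-180.0, -0.0, 95.0]
wrist_force: [-0.3, -1.2, -1.9]
finger_gap: 0.0624
grasp_force: 10.0
target [ 0.5542 -0.3143  0.06  ] units x,y,z [-0.08   0.002 -0.041] turn 0.007
now stand [-0.3426 -0.0301  0.0588] F [-1.1 -0.4 -1.9] t 13.0667 gap 0.062388006998982094 9.992248644120991 J [-32.   7.  98.   0.  76. -37.]
```

```bash
python3 -m crank '{"series":[{"x":0,"y":0,"z":0.05,"turn":0},{"x":0,"y":0,"z":0,"turn":0}]}'
python3 -m crank '{"series":[{"x":0.08,"y":0,"z":0.03,"turn":0},{"x":0.08,"y":0,"z":0.03,"turn":0},{"x":0.08,"y":0,"z":0.03,"turn":0},{"x":0.08,"y":0,"z":0.035,"turn":0},{"x":0,"y":0,"z":0,"turn":0}]}'
python3 -c "from h import *;go([-.345,-.03,.046])
p=manip.camera('scene')[0];cv2.imwrite('pics/set.png',cv2.resize(p[130:250,270:430],(800,600),interpolation=2)[:,:,::-1])"
```

```text
time: 13.23
tcp_pos: [0.5541, -0.3121, 0.0578]
ee_rot: [180.0, 0.0, 95.0]
wrist_force: [0.2, 0.3, -1.4]
finger_gap: 0.0619
grasp_force: 10.0
time: 13.65
tcp_pos: [0.5533, -0.3019, 0.0542]
ee_rot: [180.0, -0.0, 95.1]
wrist_force: [0.5, 0.9, 3.2]
finger_gap: 0.062
grasp_force: 10.0
target [ 0.5542 -0.3143  0.046 ] units x,y,z [-0.414 -0.008  0.272] turn 0.01
now stand [-0.3326 -0.0298  0.0542] F [0.9 0.6 3.2] t 13.65 gap 0.062033278442910136 10.000021923333406 J [-31.   6.  98.   0.  75. -36.]
```

View pics/set.png

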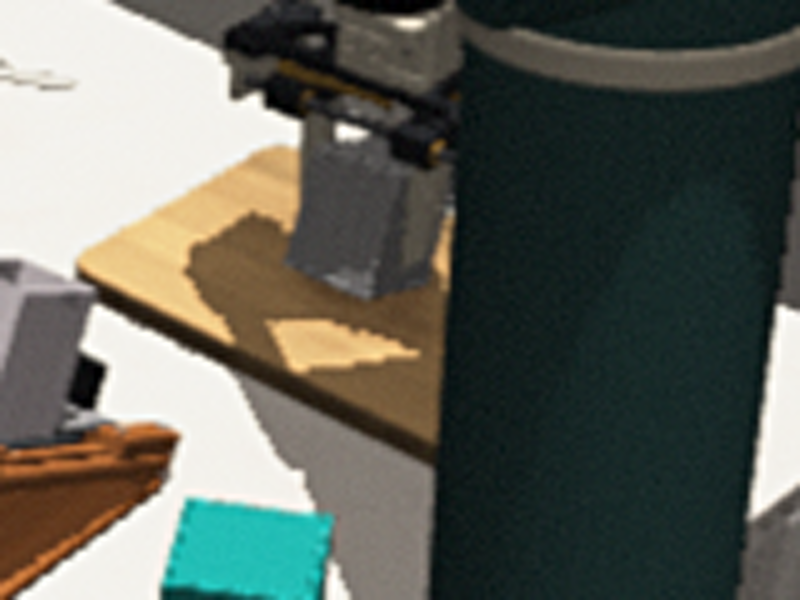

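The lid's front edge now touches the board (3 N up) and it's starting to tip upright. Following the arc down.

```bash
python3 -m crank '{"series":[{"x":0.08,"y":0,"z":0.035,"turn":0},{"x":0.08,"y":0,"z":0.035,"turn":0},{"x":0.08,"y":0,"z":0.04,"turn":0},{"x":0.08,"y":0,"z":0.04,"turn":0},{"x":0,"y":0,"z":0,"turn":0}]}' 50 6
python3 -c "from h import *;go([-.31,-.03,.043])"
python3 -m crank '{"series":[{"x":0.07,"y":0,"z":0.045,"turn":0},{"x":0.07,"y":0,"z":0.045,"turn":0},{"x":0.07,"y":0,"z":0.05,"turn":0},{"x":0,"y":0,"z":0,"turn":0}]}'
python3 -c "from h import *;go([-.31,-.03,.043])"
```

```text
time: 14.12
tcp_pos: [0.5521, -0.2923, 0.049]
ee_rot: [-180.0, -0.0, 95.1]
wrist_force: [-0.1, 0.8, -0.4]
finger_gap: 0.062
grasp_force: 6.0
target [ 0.5511 -0.2794  0.043 ] units x,y,z [0.429 0.005 0.199] turn 0.009
now stand [-0.3229 -0.0301  0.049 ] F [ 0.8 -0.  -0.4] t 14.1167 gap 0.062029366143219286 5.999415018595755 J [-30.   6.  99.   0.  75. -35.]
time: 14.45
tcp_pos: [0.5516, -0.2861, 0.0449]
ee_rot: [-180.0, -0.0, 95.0]
wrist_force: [0.4, 0.6, -0.9]
finger_gap: 0.0625
grasp_force: 6.0
target [ 0.5511 -0.2794  0.043 ] units x,y,z [0.223 0.005 0.062] turn 0.008
now stand [-0.3167 -0.0301  0.0449] F [ 0.5  0.5 -0.9] t 14.45 gap 0.06247463458762409 5.999812362715602 J [-30.   6. 100.   0.  74. -35.]
```

```bash
python3 -m crank '{"series":[{"x":0.04,"y":0,"z":0.05,"turn":0},{"x":0,"y":0,"z":0,"turn":0}]}'
python3 -m crank '{"series":[{"x":0.03,"y":0,"z":0.05,"turn":0},{"x":0,"y":0,"z":0,"turn":0}]}'
python3 - <<'E'
from h import *
go([-.31,-.03,.043])
p,d=manip.camera('scene');X=pts('scene',d)
# vertical edges of lid in crop: rear-face left edge & corner edge; depth of rear face vs height
m=(d>0)&(abs(X[...,0]-.55)<.03)&(X[...,1]>-.30)&(X[...,1]<-.2)&(X[...,2]>.035)&(X[...,2]<.10)
P=X[m];c,n,Q=plane(P);print(len(P),len(Q),c,n,"tilt from vertical",np.degrees(np.arcsin(n[2])))
for a in np.arange(.035,.1,.01):
    q=P[(P[:,2]>=a)&(P[:,2]<a+.01)];print(round(a,3),len(q),np.median(q[:,1]))
E
```

```text
time: 14.62
tcp_pos: [0.5516, -0.2851, 0.0436]
ee_rot: [-180.0, -0.0, 95.0]
wrist_force: [-0.3, 0.8, 0.1]
finger_gap: 0.062
grasp_force: 6.0
time: 14.78
tcp_pos: [0.5516, -0.2843, 0.0422]
ee_rot: [-180.0, -0.0, 95.0]
wrist_force: [-1.8, 2.3, 1.2]
finger_gap: 0.0621
grasp_force: 6.0
target [ 0.5511 -0.2794  0.043 ] units x,y,z [ 0.163  0.    -0.027] turn 0.007
now stand [-0.3149 -0.03    0.0422] F [ 2.4 -1.6  1.2] t 14.7833 gap 0.062110464228216644 5.999768525362015 J [-30.   6. 100.   0.  74. -35.]
319 209 [ 0.54938487 -0.25898013  0.06761403] [-0.11644904  0.99295657  0.02183724] tilt from vertical 1.2512813361308348
0.035 46 -0.2576172425600425
0.045 44 -0.25855381108021736
0.055 52 -0.2599197173338651
0.065 50 -0.2588261321371076
0.075 52 -0.25929444220437614
0.085 53 -0.2599446471374147
0.095 22 -0.2607666936270219
```

About 1–2° left. I'll press gently flat, then release.

```bash
python3 -m crank '{"series":[{"x":0,"y":0,"z":0.04,"turn":0},{"x":0,"y":0,"z":0,"turn":0},{"x":0,"y":0,"z":0,"turn":0}]}'
python3 -m crank '{"series":[{"x":0,"y":0,"z":0,"turn":0},{"x":0,"y":0,"z":0,"turn":0},{"x":0,"y":0,"z":0,"turn":0},{"x":0,"y":0,"z":0,"turn":0},{"x":0,"y":0,"z":0,"turn":0},{"x":0,"y":0,"z":0,"turn":0}]}' 90 
python3 -m crank '{"series":[{"x":0,"y":0,"z":-0.3,"turn":0},{"x":0,"y":0,"z":-0.7,"turn":0},{"x":0,"y":0,"z":-1,"turn":0},{"x":0,"y":0,"z":-1,"turn":0},{"x":0,"y":0,"z":-1,"turn":0},{"x":0,"y":0,"z":-1,"turn":0},{"x":0,"y":0,"z":-0.6,"turn":0},{"x":0,"y":0,"z":0,"turn":0},{"x":0,"y":0,"z":0,"turn":0}]}'
python3 - <<'E'
from h import *
go([-.31,-.03,.043])
p,d=manip.camera('scene');X=pts('scene',d)
m=(d>0)&(abs(X[...,0]-.55)<.05)&(X[...,1]>-.36)&(X[...,1]<-.2)&(X[...,2]>.035)&(X[...,2]<.12)
print("lid",np.round(np.percentile(X[m],[2,98],axis=0),3))
f=m&(X[...,1]>-.28)&(X[...,2]<.095);c,n,Q=plane(X[f]);print(len(Q),c,n)
t=m&(X[...,2]>.095);print("top",t.sum(),np.median(X[t],0),np.percentile(X[t][:,2],[5,95]))
p0=np.load("scene1.npz")["p"].astype(int);D=abs(p.astype(int)-p0).max(2)
for nm,(u0,u1,v0,v1) in dict(mug=(155,195,248,302),jar=(208,238,174,217)).items(): print(nm,(D[v0:v1,u0:u1]>40).mean())
# tab
r=p[190:225,280:297].max(2)<45;r0=p0[190:225,280:297].max(2)<45
print("tab",np.argwhere(r).mean(0),np.argwhere(r0).mean(0),r.sum(),r0.sum())
E
```

```text
time: 15.08
tcp_pos: [0.5517, -0.2845, 0.0411]
ee_rot: [180.0, -0.0, 95.0]
wrist_force: [0.1, 2.5, 2.3]
finger_gap: 0.0622
grasp_force: 6.0
time: 15.58
tcp_pos: [0.5515, -0.2845, 0.041]
ee_rot: [-180.0, 0.0, 95.0]
wrist_force: [-0.8, 0.4, -0.1]
finger_gap: 0.0896
grasp_force: 0.0
time: 16.33
tcp_pos: [0.5519, -0.2847, 0.2107]
ee_rot: [179.9, 0.1, 95.0]
wrist_force: [0.5, 0.1, -0.8]
finger_gap: 0.0901
grasp_force: 0.0
target [ 0.5511 -0.2794  0.043 ] units x,y,z [ 0.176 -0.009  5.589] turn 0.007
now stand [-0.3153 -0.0297  0.2107] F [ 0.   0.5 -0.8] t 16.3333 gap 0.09011809572350613 0.0 J [-30.  -0.  90.  -0.  90. -35.]
lid [[ 0.517 -0.332  0.036]
 [ 0.579 -0.253  0.105]]
201 [ 0.54441262 -0.25807572  0.06396682] [ 0.1407169  -0.99004375  0.00348298]
top 301 [ 0.54800685 -0.2883279   0.10147714] [0.09698428 0.10455135]
mug 0.0
jar 0.0
tab [13.59016393  7.98360656] [15.98529412  7.44117647] 61 68
```

```bash
python3 - <<'E'
from h import *
p=manip.camera('scene')[0];p0=np.load("scene1.npz")["p"];p2=np.load("scene2.npz")["p"]
for a in(p0,p2,p):
    r=(a[190:225,278:300].max(2)<45).astype(np.uint8);n,l,s,c=cv2.connectedComponentsWithStats(r)
    print([(s[i].tolist(),c[i].round(1).tolist()) for i in range(1,n) if s[i,4]>4])
D=abs(p.astype(int)-p2).max(2);print("stand/tin changed px since",(D[175:240,240:300]>40).sum())
E
```

```text
[([13, 0, 9, 5, 19], [17.7, 1.5]), ([7, 12, 6, 10, 44], [9.3, 16.5]), ([1, 26, 4, 3, 9], [2.9, 27.2]), ([6, 26, 2, 3, 5], [6.4, 26.8])]
[([13, 0, 9, 5, 19], [17.7, 1.5]), ([6, 11, 7, 11, 50], [8.7, 16.2])]
[([13, 0, 9, 5, 19], [17.7, 1.5]), ([6, 11, 7, 11, 49], [8.7, 16.1])]
stand/tin changed px since 0
```

The tab's right and bottom edges haven't moved since the push; the mask only grew where the lid had been covering it. The lid stands flat on the board, and the mug and jar are unchanged. Handing in.

```bash
python3 -c "
from bench import manip
print(manip.hand_in())"
```

```text
the job is handed in; nothing more can be done
None
```

I pushed the slide home to its stop, drew the lid off and stood it upright, open side down, wholly on the board; the tin stayed held, the mug and jar were untouched, and I handed in at about 16.5 s without seeing a verdict.

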